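Unlock the dish slide at its cam and push it home

ROBOT

A 6-joint arm with a two-finger parallel gripper is mounted at the origin on the work surface. World frame = base frame: x ahead of the robot, y to its left, z up, the work surface at z = 0. Lengths are in m, angles in rad, forces in N, time in s.
With the tool pointing down it reaches from about 0.35 to 0.975 m from the base axis. Payload 4.9 kg.
Tool frame: the origin (TCP) lies at the centre of the arm's flange, where the gripper is bolted on; the fingertips stand 173 mm ahead of it and the grasp point (between the pads) lies 155 mm ahead of it (bot.tip_extent is the distance from the TCP to the fingertips, in m); z points along the fingers, y is the line along which they close (so a half turn about z gives the same grasp; the last joint's range is limited). The gripper opens to 85 mm and grips with 20 to 120 N. Pads are 22 mm wide; open, the fingers measure 114 mm over their backs; the gripper's body (76 mm by 85 mm) begins 54 mm behind the grasp point. The pads swing forward as they close: fully open they stand 13 mm farther back than shut.
Start: joints at [-1.31, 0.053, 1.613, -0, 1.476, -0.119], TCP at [0.232, -0.58, 0.405] pointing down, gripper open.
Joint ranges: [-3.01, 3.01], [-1.01, 2.22], [0.06, 2.58], [-1.02, 4.17], [0.09, 2.62], [-3.14, 3.14]. Speed limits (rad/s): [2.57, 2.57, 3.14, 3.14, 3.14, 3.14].

INTERFACE

Orientations are given as a 3x3 rotation matrix whose columns are the frame's x, y, z axes.
In Python, from rig import observe, vision, job, bot gives the robot as it stands. The module is installed in compiled form; this text tells all that it offers.
- The arm moves only by the shell command python3 -m handwheel 'ROWS'. ROWS is JSON, a list of rows, each an object of numbers: "x", "y", "z": the shift along the tool's x, y, z in mm; "wx", "wy", "wz": the turn, a rotation vector about the tool's x, y, z in degrees; "jaw": the opening, from -1 (shut) to 1 (fully open). In form: [{"x": .., "y": .., "z": .., "wx": .., "wy": .., "wz": .., "jaw": ..}, ...]. A call has 1 to 10 rows; each row shifts and turns the commanded pose from where the row before left it, along the tool's axes as they then stand; what a row does not reach is not made up. A row lasts 1/10 s, in which the tool goes at most 50 mm and 8.59 degrees, less where a joint would pass 70% of its speed; a pose out of reach is approached as far as the arm can. A call with a gripper value outside its range is refused whole. The fingers move at their own pace and stop on an object; the grip force is fixed at half the most. Time passes only in rows, so rows that do not move let the fingers close. It gives the time, the measured TCP pose, the force, the opening and the grip force at its end, in the units of the state.
- observe(): the state, without advancing time (a new reading comes with each control period).
- vision.capture(name): name is "scene" or "top" or "wrist"; returns a dict with "img" (480x640x3 uint8, red, green, blue), "intrinsics" (3x3 intrinsics, pixels), "k1" (the pictures are not rectified: a ray, as slopes to the right and down, at radius r is drawn at 1 + k1 r^2 times it, then the intrinsics apply), "position" and "orientation" of the camera in the world; the wrist camera has in their place "hand_eye" (4x4, takes a point from camera to tool coordinates, whose origin is the TCP and whose axes are the flange's). Camera axes: x right, y down, z forward; pixel columns grow to the right and rows downward; lengths in m; the calibration is good to about 2 mm. A picture is of the moment at which its call begins: read the wrist's pose just before it. There is no depth.
- job.job_done(): hands the job in; it is judged then, once.
The state is a dict: "time_s": time; "q": joint angles; "dq": joint speeds; "tau": joint torques, N m; "position": TCP position; "ee_rot": TCP orientation; "force": force on the tool from outside, world axes, zero at the start; "wrist_torque": the same for the moment, N m; "gripper_width": finger opening in m; "grip_force": force on a finger pad.
Only numpy, scipy, OpenCV 4.12 (cv2) and the standard library are available. Lean on these libraries where they do the work, as an engineer would, in place of code of your own. Each camera call takes 0.05 s, during which the arm holds its last target. There are 200 camera calls.

TASK

On the blue fixture an eccentric steel cam stands in the way of the slide that carries the glass dish. First push the cam's lever round until the cam's low point (the side of the rim nearest the pivot) faces the slide's nose, and only then push the slide forward, towards the cam, until it is fully home against the end stops. The dish rides along in its seat and is not to be touched or lifted; leave the jar, the beaker and the grey box where they stand.

Things in the scene. Friction and masses are not known exactly. Their poses are not given: they have to be found in the camera images.
- fixture: Fixed dish-loading fixture: a blue base plate 310 x 130 mm, 12 mm thick. Origin on its underside (the plate runs from x = -145 to +165 mm). Its x axis is 'forward', the way the slide is pushed, from the slide towards the cam; y to the left of forward, z up. Two end stops, tops 36 mm above the bench, at x = 42 to 60, y = +-43 mm.
- carriage (a joint): Travel of the slide along the fixture's +x in m: 0 = fully back, where every start has it, 0.040 = fully home against the end stops. Stays where left (friction 2 N). A black plate 87 x 90 mm, top 24 mm above the bench, with a 22 mm wide aluminium nose in front. Unless the cam is near its low point the nose meets its rim before home.
- push_face (a point): On the slide: the rear face (looking to the fixture's -x) of its upright aluminium push tab, on the centre line, 49 mm above the bench. The tab is 60 mm wide (along y), 8 mm thick, and its top is 64 mm above the bench. Behind it nothing stands higher than the 12 mm plate. Push here towards the fixture's +x.
- nose_tip (a point): Middle of the flat front face of the slide's nose (follower), 25 mm above the bench; it stands 57 mm from the pivot axis with the slide back, 17 mm when home. The nose is 22 mm wide and spans 18 to 32 mm above the bench.
- dish_seat (a point): On the slide: centre of the dish's seat, on the slide's top 24 mm above the bench, inside a 64 x 64 mm square rim 6 mm high.
- cam (a joint): Angle of the cam about the vertical pivot in rad, positive counter-clockwise from above; 0 = low point exactly facing the slide's nose. Starts at 1.5 to 2.6, so turn it clockwise seen from above; hard stops at -0.6 and 2.9. Stays where it is left (friction 0.22 N m, 3 N at the post). Low point counts as facing within +-0.35.
- pivot (a point): Cam pivot axis, 38 mm above the bench, at fixture x = 100 mm, y = 0. The cam is a steel disc, radius 34 mm, 18 to 32 mm above the bench, centre 20 mm off the pivot: its rim is 14 mm from the pivot at the low point and 54 mm at the high point across from it. At the pivot a dark hub of radius 10 mm, up to 38 mm.
- lever_post (a point): Axis of the lever's upright black post, 67 mm above the bench. Post: radius 7 mm, 32 to 82 mm above the bench, 75 mm from the pivot; a steel arm 12 mm wide, 32 to 38 mm above the bench, joins it to the hub. From the pivot it lies in the direction of the fixture's +x turned counter-clockwise by (cam value - 1.658 rad): at the low point almost along the fixture's -y, right of forward.
- dish: Covered glass dish, 60 mm across, 20 mm high, loose in the slide's seat; origin at the centre of its underside, 24 mm above the bench. Not to be touched or lifted.
- jar: Loose white jar, 60 mm across, 58 mm high, bystander; origin under its centre.
- beaker: Loose empty glass beaker, 66 mm across, 85 mm high, bystander; origin under its centre.
- slide_box: Loose closed grey box, 90 x 35 x 30 mm, bystander; origin under its centre.

How it is judged:
On the way, in this order (a step that is already met when the one before it is completed fails the run):
1. the cam is at its low point, the slide still back (value of joint cam between -0.35 and 0.35 rad and value of joint carriage below 0.012 m), for 0.2 s.
2. the slide is home, the cam at its low point (value of joint cam between -0.35 and 0.35 rad and value of joint carriage above 0.037 m), for 0.2 s.
At the end, for the whole second after the job is handed in: The slide is within 3 mm of fully home and at rest, the cam's low point faces the nose within 0.35 rad, the dish lies level in its seat (within 8 mm of its centre), and jar, beaker and box stand upright within 30 mm of where they were (all of step 2 and velocity of joint carriage between -0.01 and 0.01 m/s and velocity of joint cam between -0.05 and 0.05 rad/s and horizontal distance between dish and dish_seat below 0.008 m and z of dish in the frame of fixture below 0.03 m and angle between dish's own z axis and vertical below 0.15 rad and distance of each of jar, beaker, slide_box from where it was at the start of the episode below 0.03 m and angle between each of jar, beaker, slide_box's own z axis and vertical below 0.3 rad); the robot touches nothing.
It fails at once if the dish is touched with the fingers (contact force between the fingers and dish above 1 N).
It fails at once if the slide is pushed forward more than 12 mm while the cam is not at its low point (value of joint carriage above 0.012 m and (value of joint cam above 0.45 rad or value of joint cam below -0.45 rad)).
It fails at once if the dish is lifted out of its seat (z of dish in the frame of fixture above 0.034 m).
It fails at once if jar, beaker or box is moved more than 30 mm or lifted (distance of any of jar, beaker, slide_box from where it was at the start of the episode above 0.03 m or height (world z) of any of jar, beaker, slide_box above 0.02 m).
It also fails if it takes over 58 s, if anything falls off the work surface, if the arm or the gripper's body presses on something with over 40 N, if the wrist force passes 120 N, or if a joint passes its speed limit or range.

## Working session

There is one attempt and no reset: what is moved stays moved. The work goes in short steps, Python scripts to look and compute and a shell command to move; the robot and the scene stay as the last step left them, time stands still between calls to the robot, and variables do not carry over. Pictures are saved under pics/ and viewed, at most 10 in all, crops included, and the job is handed in when it is done.

```bash
mkdir -p pics
python3 - <<'E'
from rig import observe, vision
import cv2,pickle
d={}
for n in("top","scene"):
    c=vision.capture(n);d[n]=c
    cv2.imwrite(f"pics/{n}1.png",c["img"][:,:,::-1])
    print(n,c["intrinsics"].tolist(),c["k1"],c["position"],c["orientation"])
pickle.dump(d,open("cap1.pkl","wb"))
s=observe();print(s["time_s"],s["position"],s["ee_rot"],s["gripper_width"])
E
```

```text
top [[443.52051027470316, 0.0, 320.36602423364184], [0.0, 443.52051027470316, 238.89480401255423], [0.0, 0.0, 1.0]] -0.04249407409167454 [0.57520256 0.02386307 0.81281554] [[ 0.00648129 -0.99563076  0.09315243]
 [-0.99974145 -0.00848192 -0.02109712]
 [ 0.02179505 -0.09299161 -0.99542832]]
scene [[525.5439976040308, 0.0, 322.65955282622167], [0.0, 525.5439976040308, 232.1344636841064], [0.0, 0.0, 1.0]] -0.13105835873582977 [1.44042025 0.13928462 0.62399524] [[-0.17234887  0.54718992 -0.81907207]
 [ 0.98499805  0.10303321 -0.13843051]
 [ 0.00864385 -0.83064273 -0.55673866]]
0.1 [ 0.23165286 -0.58023153  0.40360737] [[ 9.28727214e-01  3.70763478e-01 -4.52601397e-04]
 [ 3.70763686e-01 -9.28725604e-01  1.74425515e-03]
 [ 2.26363601e-04 -1.78774539e-03 -9.99998376e-01]] 0.0852421375709489
```

View pics/top1.png

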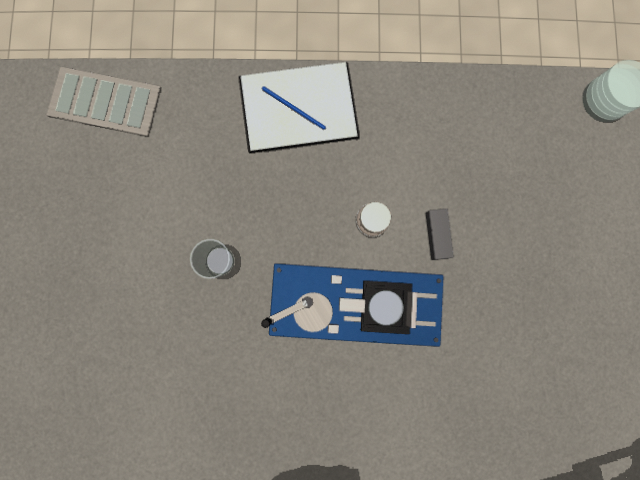

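View pics/scene1.png

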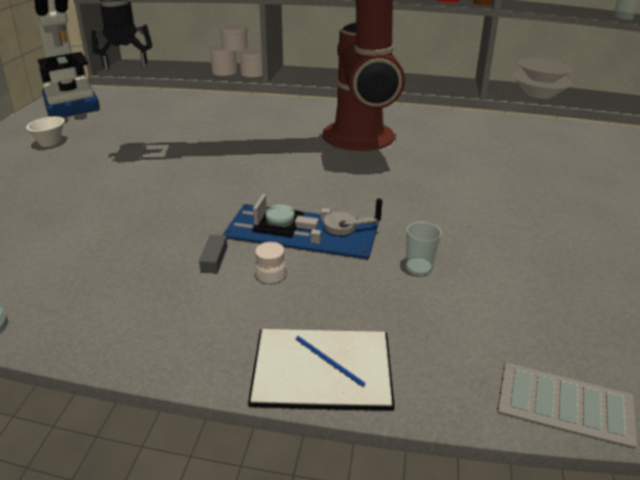

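The top view shows the fixture with its plate corners near (275,264), (443,274), (440,346), (270,338). Forward is to the left, which is world +y. The post is at (266,323), the beaker at (213,260), the jar at (375,217) and the box at (440,234). The scene view agrees.

```bash
cat > h.py <<'E'
import numpy as np,cv2
def ray(c,uv,R=None,p=None):
    K=c["intrinsics"]; d=np.array([c["k1"],0,0,0,0.])
    n=cv2.undistortPoints(np.array(uv,float).reshape(-1,1,2),K,d).reshape(-1,2)
    R=c["orientation"] if R is None else R; p=c["position"] if p is None else p
    return np.array(p),np.c_[n,np.ones(len(n))]@np.array(R).T
def onz(c,uv,z,**k):
    p,d=ray(c,uv,**k); return p+d*((z-p[2])/d[:,2])[:,None]
E
python3 - <<'E'
from h import *
import pickle
c=pickle.load(open("cap1.pkl","rb"))["top"];im=c["img"]
hsv=cv2.cvtColor(im,cv2.COLOR_RGB2HSV)
m=cv2.inRange(hsv,(100,120,50),(125,255,255));m[:200]=0
pts=cv2.findNonZero(m)
hull=cv2.convexHull(pts)
rect=cv2.minAreaRect(hull);print(rect)
# post-end: rect corners
b=cv2.boxPoints(rect);P=onz(c,b,.012);print(b,P)
print(np.linalg.norm(np.diff(P,axis=0),axis=1))
ctr=P.mean(0)
e=[P[(i+1)%4]-P[i] for i in range(4)]
L=max(e,key=lambda v:np.linalg.norm(v)); L=L*np.sign(L[1]); fx=L/np.linalg.norm(L);fx[2]=0
fy=np.array([-fx[1],fx[0],0])
o=ctr-0.010*fx;o[2]=0;piv=o+.1*fx
print("o",o,"fx",fx,"yaw",np.degrees(np.arctan2(fx[1],fx[0])),"piv",piv)
# post top
g=im.max(2);r=np.zeros_like(g);r[310:335,255:278]=1
k=((g<45)&(r>0)).astype(np.uint8)
n,l,st,ce=cv2.connectedComponentsWithStats(k);print(st,ce)
def fix(p):p=p-o;return p@fx,p@fy
for z in(.082,.06):
  for uv in ce[1:]:
    p=onz(c,[uv],z)[0];a=fix(p);print(z,p,a,np.hypot(a[0]-.1,a[1]),np.arctan2(a[1],a[0]-.1)+1.658)
for nm,uv,z in(("jar",(376,217),.058),("beaker",(211,259),.085),("box",(440,234),.03),("hub",(308,301),.038),("dish",(386,308),.044)):
  p=onz(c,[uv],z)[0];print(nm,p,fix(p))
cv2.imwrite("pics/crop.png",cv2.resize(im[250:360,250:460,::-1],None,fx=3.8,fy=3.8,interpolation=2))
E
```

```text
((356.44964599609375, 304.9056701660156), (171.35218811035156, 71.9012451171875), 3.9004933834075928)
[[268.5265  334.94498]
 [273.41748 263.2103 ]
 [444.3728  274.86636]
 [439.4818  346.60104]] [[ 0.47784438  0.09796604  0.012     ]
 [ 0.60542656  0.09120354  0.012     ]
 [ 0.58639034 -0.21900438  0.012     ]
 [ 0.45791872 -0.20808568  0.012     ]]
[0.12776127 0.31079147 0.12893477]
o [ 0.53128249 -0.06946135  0.        ] fx [0.06125077 0.99812241 0.        ] yaw 86.48839152254769 piv [0.53740757 0.03035089 0.        ]
[[     0      0    640    480 307135]
 [   262    318     10     10     65]] [[319.51123773 239.48249141]
 [266.4        322.23076923]]
0.082 [0.50675896 0.09525492 0.082     ] (np.float64(0.16290491190883016), np.float64(0.034566482788172995)) 0.07177652593015868 2.1604621061593585
0.06 [0.50469858 0.09740405 0.06      ] (np.float64(0.1649238110347012), np.float64(0.03675463239249134)) 0.07460565824102594 2.17313470312263
jar [ 0.68455923 -0.08780486  0.058     ] (np.float64(-0.008920757443907587), np.float64(-0.15411250250412964))
beaker [0.60872807 0.18730925 0.085     ] (np.float64(0.2610320900464292), np.float64(-0.061572770630214754))
box [ 0.65908963 -0.20699286  0.03      ] (np.float64(-0.12944500086869784), np.float64(-0.1359910787839976))
hub [0.53944717 0.02817276 0.038     ] (np.float64(0.09795088134888104), np.float64(-0.0021691837590239985))
dish [ 0.52837125 -0.10646726  0.044     ] (np.float64(-0.03711474578877942), np.float64(0.0006391342682436388))
```

View pics/crop.png

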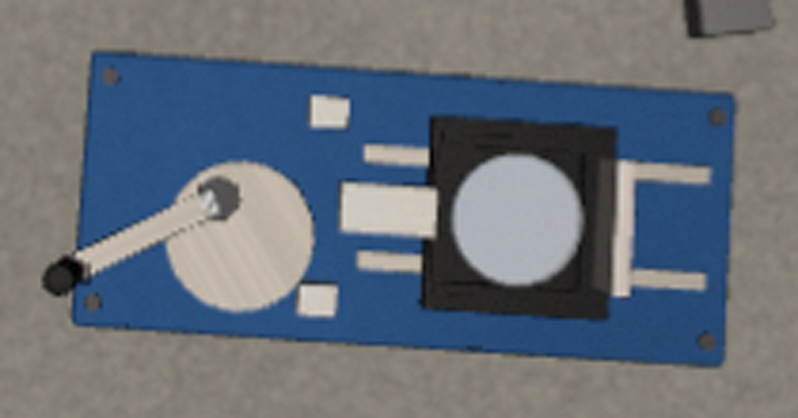

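```bash
python3 -m handwheel '[{"x":25,"y":-26,"jaw":0.2},{"x":25,"y":-26,"jaw":0.2},{"x":25,"y":-26,"jaw":0.2},{"x":25,"y":-26,"jaw":0.2},{"x":25,"y":-26,"jaw":0.2},{"x":25,"y":-26,"jaw":0.2},{"x":25,"y":-26,"jaw":0.2},{"x":25,"y":-26,"jaw":0.2},{"x":25,"y":-26,"jaw":0.2},{"x":25,"y":-26,"jaw":0.2}]'
python3 -m handwheel '[{"x":25,"y":-26,"jaw":0.2},{"x":25,"y":-26,"jaw":0.2},{"x":25,"y":-26,"jaw":0.2},{"x":25,"y":-26,"jaw":0.2},{"x":25,"y":-26,"jaw":0.2},{"x":25,"y":-26,"jaw":0.2},{"x":25,"y":-26,"jaw":0.2},{"x":25,"y":-26,"jaw":0.2},{"x":25,"y":-26,"jaw":0.2},{"x":25,"y":-26,"jaw":0.2}]'
python3 -m handwheel '[{"wz":-8.5,"jaw":0.2},{"wz":-8.5,"jaw":0.2},{"wz":-8.5,"jaw":0.2},{"wz":-8.5,"jaw":0.2},{"wz":-8.5,"jaw":0.2},{"wz":-8.5,"jaw":0.2},{"wz":-8.5,"jaw":0.2},{"wz":-8.5,"jaw":0.2},{"wz":-8.5,"jaw":0.2},{"wz":-8.5,"jaw":0.2}]'
python3 -m handwheel '[{"wz":-8.5,"jaw":0.2},{"jaw":0.2},{"jaw":0.2}]'
python3 - <<'E'
from rig import observe, vision
from h import *
s=observe();c=vision.capture("wrist")
print(s["position"],s["ee_rot"],s["gripper_width"],s["q"])
cv2.imwrite("pics/w1.png",c["img"][:,:,::-1])
H=c["hand_eye"];print(H)
R=s["ee_rot"]@H[:3,:3];p=s["position"]+s["ee_rot"]@H[:3,3]
import pickle;pickle.dump((c,R,p),open("w1.pkl","wb"))
E
```

```text
[ 0.23165286 -0.58023153  0.40360737] [[ 9.28727214e-01  3.70763478e-01 -4.52601397e-04]
 [ 3.70763686e-01 -9.28725604e-01  1.74425515e-03]
 [ 2.26363601e-04 -1.78774539e-03 -9.99998376e-01]] 0.0852421375709489 [-1.30999120e+00  5.32863025e-02  1.61412508e+00  1.25317362e-05
  1.47598325e+00 -1.19027459e-01]
[[ 2.26569163e-04 -9.65921377e-01 -2.58835550e-01  6.54059306e-02]
 [ 9.99999293e-01  5.20900084e-04 -1.06855308e-03 -2.04068825e-03]
 [ 1.16696572e-03 -2.58835125e-01  9.65920813e-01  3.03512478e-02]
 [ 0.00000000e+00  0.00000000e+00  0.00000000e+00  1.00000000e+00]]invalid input at $[0]: expected keys x, y, z, wx, wy, wz, jaw
invalid input at $[0]: expected keys x, y, z, wx, wy, wz, jaw
invalid input at $[0]: expected keys x, y, z, wx, wy, wz, jaw
invalid input at $[0]: expected keys x, y, z, wx, wy, wz, jaw
```

View pics/w1.png

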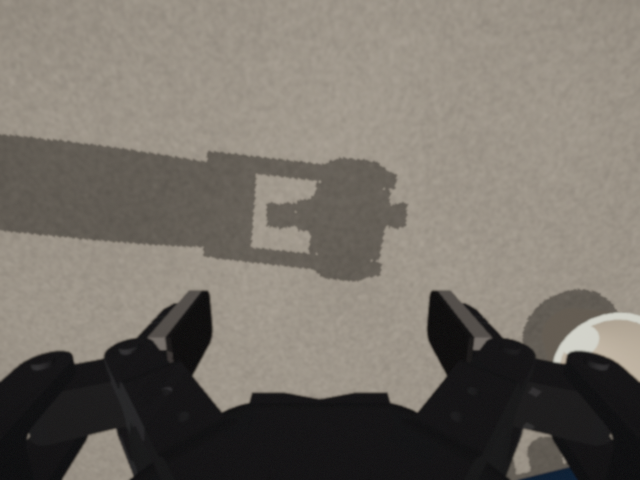

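All keys are needed in every row. The wrist view only shows the empty start area, since no move was made.

```bash
python3 -m handwheel '[{"x":25,"y":-26,"z":0,"wx":0,"wy":0,"wz":0,"jaw":0.2},{"x":25,"y":-26,"z":0,"wx":0,"wy":0,"wz":0,"jaw":0.2},{"x":25,"y":-26,"z":0,"wx":0,"wy":0,"wz":0,"jaw":0.2},{"x":25,"y":-26,"z":0,"wx":0,"wy":0,"wz":0,"jaw":0.2},{"x":25,"y":-26,"z":0,"wx":0,"wy":0,"wz":0,"jaw":0.2},{"x":25,"y":-26,"z":0,"wx":0,"wy":0,"wz":0,"jaw":0.2},{"x":25,"y":-26,"z":0,"wx":0,"wy":0,"wz":0,"jaw":0.2},{"x":25,"y":-26,"z":0,"wx":0,"wy":0,"wz":0,"jaw":0.2},{"x":25,"y":-26,"z":0,"wx":0,"wy":0,"wz":0,"jaw":0.2},{"x":25,"y":-26,"z":0,"wx":0,"wy":0,"wz":0,"jaw":0.2}]'
```

```text
time_s: 1.15
position: [0.3676, -0.2448, 0.4044]
ee_rot: [[0.929, 0.37, -0.0], [0.37, -0.929, 0.0], [0.0, -0.0, -1.0]]
force: [0.3, -0.1, 0.4]
gripper_width: 0.0511
grip_force: 0.0
```

```bash
python3 -m handwheel '[{"x":25,"y":-26,"z":0,"wx":0,"wy":0,"wz":0,"jaw":0.2},{"x":25,"y":-26,"z":0,"wx":0,"wy":0,"wz":0,"jaw":0.2},{"x":25,"y":-26,"z":0,"wx":0,"wy":0,"wz":0,"jaw":0.2},{"x":25,"y":-26,"z":0,"wx":0,"wy":0,"wz":0,"jaw":0.2},{"x":25,"y":-26,"z":0,"wx":0,"wy":0,"wz":0,"jaw":0.2},{"x":25,"y":-26,"z":0,"wx":0,"wy":0,"wz":0,"jaw":0.2},{"x":25,"y":-26,"z":0,"wx":0,"wy":0,"wz":0,"jaw":0.2},{"x":25,"y":-26,"z":0,"wx":0,"wy":0,"wz":0,"jaw":0.2},{"x":25,"y":-26,"z":0,"wx":0,"wy":0,"wz":0,"jaw":0.2},{"x":25,"y":-26,"z":0,"wx":0,"wy":0,"wz":0,"jaw":0.2}]'
python3 -m handwheel '[{"x":0,"y":0,"z":0,"wx":0,"wy":0,"wz":-8.5,"jaw":0.2},{"x":0,"y":0,"z":0,"wx":0,"wy":0,"wz":-8.5,"jaw":0.2},{"x":0,"y":0,"z":0,"wx":0,"wy":0,"wz":-8.5,"jaw":0.2},{"x":0,"y":0,"z":0,"wx":0,"wy":0,"wz":-8.5,"jaw":0.2},{"x":0,"y":0,"z":0,"wx":0,"wy":0,"wz":-8.5,"jaw":0.2},{"x":0,"y":0,"z":0,"wx":0,"wy":0,"wz":-8.5,"jaw":0.2},{"x":0,"y":0,"z":0,"wx":0,"wy":0,"wz":-8.5,"jaw":0.2},{"x":0,"y":0,"z":0,"wx":0,"wy":0,"wz":-8.5,"jaw":0.2},{"x":0,"y":0,"z":0,"wx":0,"wy":0,"wz":-8.5,"jaw":0.2},{"x":0,"y":0,"z":0,"wx":0,"wy":0,"wz":-8.5,"jaw":0.2}]'
python3 -m handwheel '[{"x":0,"y":0,"z":0,"wx":0,"wy":0,"wz":-8.5,"jaw":0.2},{"x":0,"y":0,"z":0,"wx":0,"wy":0,"wz":0,"jaw":0.2}]'
python3 - <<'E'
from rig import observe, vision
from h import *
s=observe();c=vision.capture("wrist")
print(s["position"],s["ee_rot"],s["q"])
cv2.imwrite("pics/w2.png",c["img"][:,:,::-1])
H=c["hand_eye"]
R=s["ee_rot"]@H[:3,:3];p=s["position"]+s["ee_rot"]@H[:3,3]
import pickle;pickle.dump((c,R,p),open("w2.pkl","wb"))
E
```

```text
time_s: 2.15
position: [0.5035, 0.0895, 0.4044]
ee_rot: [[0.929, 0.371, -0.0], [0.371, -0.929, -0.0], [-0.0, 0.0, -1.0]]
force: [1.4, -1.0, 0.4]
gripper_width: 0.051
grip_force: 0.0
time_s: 3.15
position: [0.5032, 0.0879, 0.4043]
ee_rot: [[-0.294, 0.956, -0.001], [0.956, 0.294, -0.0], [0.0, -0.001, -1.0]]
force: [-0.3, -0.8, 0.2]
gripper_width: 0.0515
grip_force: 0.0
time_s: 3.35
position: [0.5032, 0.0879, 0.4043]
ee_rot: [[-0.427, 0.904, -0.001], [0.904, 0.427, -0.0], [0.0, -0.001, -1.0]]
force: [-0.6, -0.2, 0.4]
gripper_width: 0.0512
grip_force: 0.0
[0.50316592 0.08786982 0.40431177] [[-4.26516361e-01  9.04479596e-01 -6.73982579e-04]
 [ 9.04479813e-01  4.26516431e-01 -4.37410710e-05]
 [ 2.47901738e-04 -6.28259920e-04 -9.99999772e-01]] [ 2.71121248e-02 -2.24867997e-01  1.87419718e+00 -2.55314795e-05
  1.49293839e+00 -4.13523698e-01]
```

View pics/w2.png

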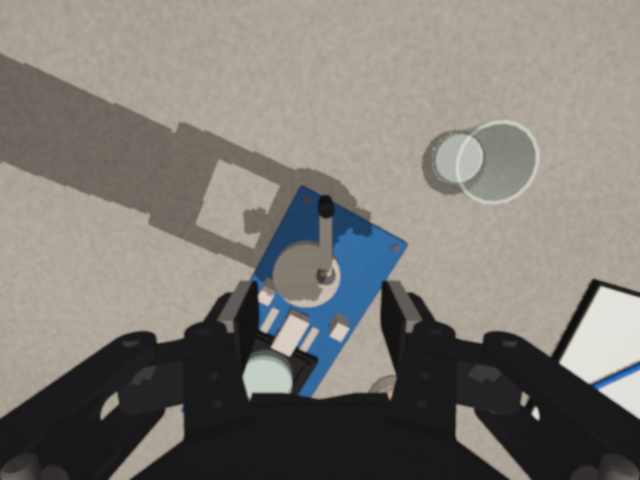

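The wrist view shows the post top at (326,200), the hub at (326,276) and the beaker off to the right.

Run:
```python
from h import *
import pickle
c,R,p=pickle.load(open("w2.pkl","rb"))
print(onz(c,[(326,202)],.082,R=R,p=p),onz(c,[(326,276)],.038,R=R,p=p))
m=cv2.inRange(c["img"],(0,0,0),(40,40,40));m[:185]=0;m[225:]=0;m[:,:310]=0;m[:,342:]=0
print(cv2.connectedComponentsWithStats(m)[2:])
print("corners",onz(c,[(302,186),(408,243)],.012,R=R,p=p))
```

```text
[[0.50022954 0.1070538  0.082     ]] [[0.53626693 0.03350258 0.038     ]]
(array([[     0,      0,    640,    480, 306945],
       [   319,    196,     14,     21,    255]], dtype=int32), array([[319.49510173, 239.52770366],
       [325.39607843, 206.15294118]]))
corners [[0.47765587 0.10134299 0.012     ]
 [0.60287365 0.09450722 0.012     ]]
```

```bash
python3 -m handwheel '[{"x":10,"y":6,"z":0,"wx":0,"wy":0,"wz":0,"jaw":0.2},{"x":0,"y":0,"z":25,"wx":0,"wy":0,"wz":0,"jaw":0.2},{"x":0,"y":0,"z":25,"wx":0,"wy":0,"wz":0,"jaw":0.2},{"x":0,"y":0,"z":25,"wx":0,"wy":0,"wz":0,"jaw":0.2},{"x":0,"y":0,"z":25,"wx":0,"wy":0,"wz":0,"jaw":0.2},{"x":0,"y":0,"z":25,"wx":0,"wy":0,"wz":0,"jaw":0.2},{"x":0,"y":0,"z":25,"wx":0,"wy":0,"wz":0,"jaw":0.2},{"x":0,"y":0,"z":20,"wx":0,"wy":0,"wz":0,"jaw":0.2},{"x":0,"y":0,"z":18,"wx":0,"wy":0,"wz":0,"jaw":0.2},{"x":0,"y":0,"z":0,"wx":0,"wy":0,"wz":0,"jaw":-0.4}]'
python3 -m handwheel '[{"x":0,"y":0,"z":0,"wx":0,"wy":0,"wz":0,"jaw":-0.4},{"x":0,"y":0,"z":0,"wx":0,"wy":0,"wz":0,"jaw":-0.4},{"x":0,"y":0,"z":0,"wx":0,"wy":0,"wz":0,"jaw":-0.4}]'
python3 - <<'E'
from rig import observe, vision
import cv2
c=vision.capture("wrist");cv2.imwrite("pics/w3.png",c["img"][:,:,::-1])
E
```

```text
time_s: 4.4
position: [0.503, 0.1, 0.2137]
ee_rot: [[-0.426, 0.905, -0.006], [0.905, 0.426, -0.0], [0.003, -0.006, -1.0]]
force: [-1.1, -0.2, -1.3]
gripper_width: 0.0383
grip_force: 0.0
time_s: 4.7
position: [0.5051, 0.0997, 0.2182]
ee_rot: [[-0.426, 0.904, 0.003], [0.904, 0.426, 0.0], [-0.001, 0.002, -1.0]]
force: [0.4, 0.3, -0.7]
gripper_width: 0.0255
grip_force: 0.0
```

View pics/w3.png

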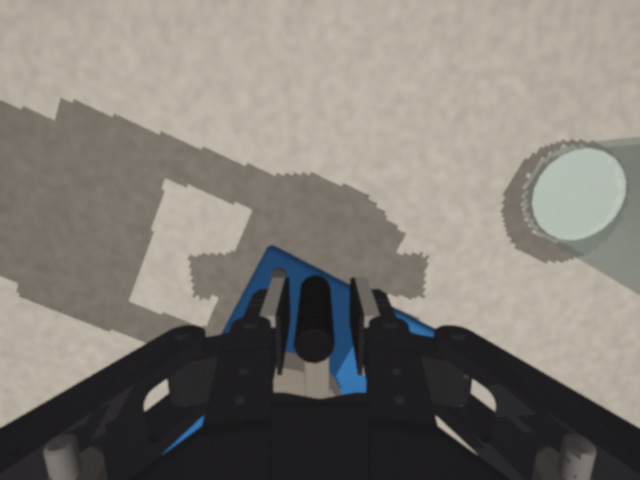

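The post (top at (314,345)) stands centred between the fingers. I'll start the arc.

```bash
python3 -m handwheel '[{"x":-0.2,"y":5.2,"z":0,"wx":0,"wy":0,"wz":4,"jaw":-0.4},{"x":-0.2,"y":5.2,"z":0,"wx":0,"wy":0,"wz":4,"jaw":-0.4},{"x":-0.2,"y":5.2,"z":0,"wx":0,"wy":0,"wz":4,"jaw":-0.4},{"x":-0.2,"y":5.2,"z":0,"wx":0,"wy":0,"wz":4,"jaw":-0.4},{"x":-0.2,"y":5.2,"z":0,"wx":0,"wy":0,"wz":4,"jaw":-0.4},{"x":-0.2,"y":5.2,"z":0,"wx":0,"wy":0,"wz":4,"jaw":-0.4},{"x":-0.2,"y":5.2,"z":0,"wx":0,"wy":0,"wz":4,"jaw":-0.4},{"x":-0.2,"y":5.2,"z":0,"wx":0,"wy":0,"wz":4,"jaw":-0.4},{"x":-0.2,"y":5.2,"z":0,"wx":0,"wy":0,"wz":4,"jaw":-0.4},{"x":-0.2,"y":5.2,"z":0,"wx":0,"wy":0,"wz":4,"jaw":-0.4}]'
```

```text
time_s: 5.75
position: [0.5552, 0.1041, 0.2174]
ee_rot: [[0.257, 0.966, -0.001], [0.966, -0.257, 0.001], [0.0, -0.001, -1.0]]
force: [-3.7, 1.2, 2.5]
gripper_width: 0.0256
grip_force: 1.6
```

```bash
python3 -m handwheel '[{"x":-0.2,"y":5.2,"z":0,"wx":0,"wy":0,"wz":4,"jaw":-0.4},{"x":-0.2,"y":5.2,"z":0,"wx":0,"wy":0,"wz":4,"jaw":-0.4},{"x":-0.2,"y":5.2,"z":0,"wx":0,"wy":0,"wz":4,"jaw":-0.4},{"x":-0.2,"y":5.2,"z":0,"wx":0,"wy":0,"wz":4,"jaw":-0.4},{"x":-0.2,"y":5.2,"z":0,"wx":0,"wy":0,"wz":4,"jaw":-0.4},{"x":-0.2,"y":5.2,"z":0,"wx":0,"wy":0,"wz":4,"jaw":-0.4},{"x":-0.2,"y":5.2,"z":0,"wx":0,"wy":0,"wz":4,"jaw":-0.4},{"x":-0.2,"y":5.2,"z":0,"wx":0,"wy":0,"wz":4,"jaw":-0.4},{"x":-0.2,"y":5.2,"z":0,"wx":0,"wy":0,"wz":4,"jaw":-0.4},{"x":-0.2,"y":5.2,"z":0,"wx":0,"wy":0,"wz":4,"jaw":-0.4}]'
python3 -m handwheel '[{"x":-0.2,"y":5.2,"z":0,"wx":0,"wy":0,"wz":4,"jaw":-0.4},{"x":-0.2,"y":5.2,"z":0,"wx":0,"wy":0,"wz":4,"jaw":-0.4},{"x":-0.2,"y":5.2,"z":0,"wx":0,"wy":0,"wz":4,"jaw":-0.4},{"x":-0.2,"y":5.2,"z":0,"wx":0,"wy":0,"wz":4,"jaw":-0.4},{"x":-0.2,"y":5.2,"z":0,"wx":0,"wy":0,"wz":4,"jaw":-0.4},{"x":-0.2,"y":5.2,"z":0,"wx":0,"wy":0,"wz":4,"jaw":-0.4},{"x":-0.2,"y":5.2,"z":0,"wx":0,"wy":0,"wz":4,"jaw":-0.4},{"x":-0.2,"y":5.2,"z":0,"wx":0,"wy":0,"wz":4,"jaw":-0.4},{"x":-0.2,"y":5.2,"z":0,"wx":0,"wy":0,"wz":4,"jaw":-0.4},{"x":-0.2,"y":5.2,"z":0,"wx":0,"wy":0,"wz":4,"jaw":-0.4}]'
python3 -m handwheel '[{"x":-0.2,"y":5.2,"z":0,"wx":0,"wy":0,"wz":4,"jaw":-0.4},{"x":-0.2,"y":5.2,"z":0,"wx":0,"wy":0,"wz":4,"jaw":-0.4},{"x":0,"y":0,"z":0,"wx":0,"wy":0,"wz":0,"jaw":-0.4},{"x":0,"y":0,"z":0,"wx":0,"wy":0,"wz":0,"jaw":-0.4}]'
```

```text
time_s: 6.75
position: [0.5973, 0.0754, 0.2175]
ee_rot: [[0.818, 0.575, 0.001], [0.575, -0.818, 0.002], [0.002, -0.002, -1.0]]
force: [-0.2, 4.2, 0.1]
gripper_width: 0.0259
grip_force: 1.8
time_s: 7.75
position: [0.611, 0.026, 0.2177]
ee_rot: [[0.996, -0.086, 0.003], [-0.086, -0.996, 0.002], [0.003, -0.002, -1.0]]
force: [2.7, 2.7, -0.7]
gripper_width: 0.0255
grip_force: 1.9
time_s: 8.15
position: [0.609, 0.0153, 0.2175]
ee_rot: [[0.976, -0.219, 0.001], [-0.219, -0.976, 0.0], [0.001, -0.0, -1.0]]
force: [0.9, 1.4, 0.8]
gripper_width: 0.0257
grip_force: 0.6
```

```bash
python3 -m handwheel '[{"x":0,"y":0,"z":0,"wx":0,"wy":0,"wz":0,"jaw":0.2},{"x":0,"y":0,"z":0,"wx":0,"wy":0,"wz":0,"jaw":0.2},{"x":0,"y":0,"z":0,"wx":0,"wy":0,"wz":0,"jaw":0.2},{"x":0,"y":0,"z":-25,"wx":0,"wy":0,"wz":0,"jaw":0.2},{"x":0,"y":0,"z":-35,"wx":0,"wy":0,"wz":0,"jaw":0.2},{"x":0,"y":0,"z":-35,"wx":0,"wy":0,"wz":0,"jaw":-1},{"x":0,"y":0,"z":-35,"wx":0,"wy":0,"wz":-8,"jaw":-1},{"x":0,"y":0,"z":0,"wx":0,"wy":0,"wz":-1,"jaw":-1},{"x":0,"y":50,"z":0,"wx":0,"wy":0,"wz":0,"jaw":-1},{"x":0,"y":50,"z":0,"wx":0,"wy":0,"wz":0,"jaw":-1}]'
python3 -m handwheel '[{"x":-17,"y":40,"z":0,"wx":0,"wy":0,"wz":0,"jaw":-1},{"x":-17,"y":40,"z":0,"wx":0,"wy":0,"wz":0,"jaw":-1},{"x":-17,"y":40,"z":0,"wx":0,"wy":0,"wz":0,"jaw":-1},{"x":-17,"y":20,"z":0,"wx":0,"wy":0,"wz":0,"jaw":-1},{"x":0,"y":0,"z":0,"wx":0,"wy":0,"wz":0,"jaw":-1},{"x":0,"y":0,"z":0,"wx":0,"wy":0,"wz":0,"jaw":-1}]'
python3 - <<'E'
from rig import observe, vision
from h import *
import pickle
s=observe();print(s["position"],s["ee_rot"][:,:2],s["gripper_width"])
c=vision.capture("top");im=c["img"];pickle.dump(c,open("top2.pkl","wb"))
o=np.array([.53128,-.06946,0]);fx=np.array([.0613,.9981,0]);fy=np.array([-.9981,.0613,0])
p=onz(pickle.load(open("cap1.pkl","rb"))["top"],[(416.8,310)],.064)[0]
print("tab rear",p,(p-o)@fx)
q=s["position"]-o;print("tcp in fixture",q@fx,q@fy)
cv2.imwrite("pics/t2.png",cv2.resize(im[180:380,230:490,::-1],None,fx=3,fy=3,interpolation=2))
E
```

```text
time_s: 9.15
position: [0.6019, -0.0845, 0.3464]
ee_rot: [[0.998, -0.062, -0.0], [-0.062, -0.998, -0.0], [-0.0, 0.0, -1.0]]
force: [0.2, -1.0, -0.0]
gripper_width: -0.0002
grip_force: 0.0
time_s: 9.75
position: [0.5249, -0.22, 0.3459]
ee_rot: [[0.998, -0.067, -0.001], [-0.067, -0.998, 0.001], [-0.001, -0.001, -1.0]]
force: [-0.0, 0.6, 0.1]
gripper_width: -0.0002
grip_force: 0.0
[ 0.52485961 -0.21997317  0.34594787] [[ 9.97773356e-01 -6.66919984e-02]
 [-6.66913182e-02 -9.97773213e-01]
 [-7.73309858e-04 -8.90057993e-04]] -0.00021415736223119548
tab rear [ 0.52639018 -0.15522922  0.064     ] -0.08590600854461519
tcp in fixture -0.15062076167943464 -0.0028182622816464867
```

View pics/t2.png

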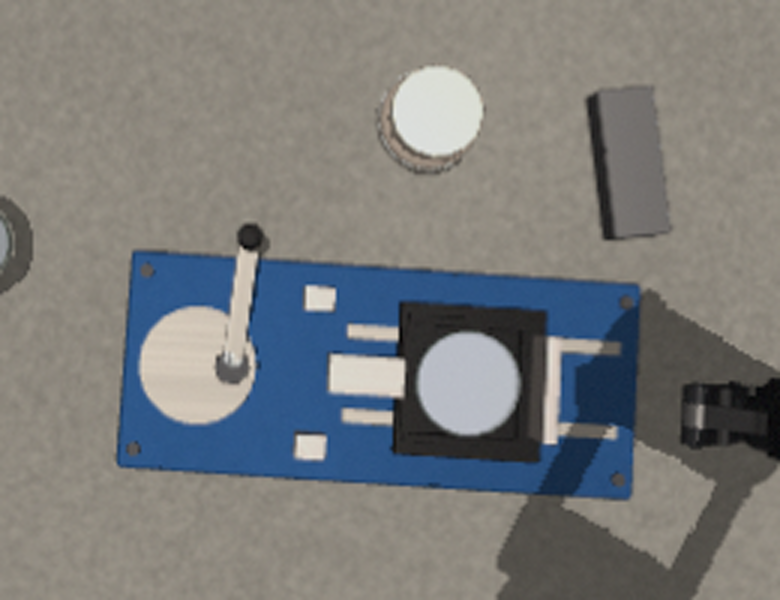

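The cam's low point now faces the nose (disc centre (197,365), hub (232,368) in the crop). The arm is behind the push tab. Next I descend and push.

```bash
python3 -m handwheel '[{"x":0,"y":0,"z":30,"wx":0,"wy":0,"wz":0,"jaw":-1},{"x":0,"y":0,"z":30,"wx":0,"wy":0,"wz":0,"jaw":-1},{"x":0,"y":0,"z":30,"wx":0,"wy":0,"wz":0,"jaw":-1},{"x":0,"y":0,"z":28,"wx":0,"wy":0,"wz":0,"jaw":-1},{"x":0,"y":0,"z":15,"wx":0,"wy":0,"wz":0,"jaw":-1},{"x":0,"y":-10,"z":0,"wx":0,"wy":0,"wz":0,"jaw":-1},{"x":0,"y":-10,"z":0,"wx":0,"wy":0,"wz":0,"jaw":-1},{"x":0,"y":-10,"z":0,"wx":0,"wy":0,"wz":0,"jaw":-1},{"x":0,"y":-5,"z":0,"wx":0,"wy":0,"wz":0,"jaw":-1},{"x":0,"y":-5,"z":0,"wx":0,"wy":0,"wz":0,"jaw":-1}]'
python3 -m handwheel '[{"x":0,"y":-4,"z":0,"wx":0,"wy":0,"wz":0,"jaw":-1},{"x":0,"y":-4,"z":0,"wx":0,"wy":0,"wz":0,"jaw":-1},{"x":0,"y":-4,"z":0,"wx":0,"wy":0,"wz":0,"jaw":-1},{"x":0,"y":-4,"z":0,"wx":0,"wy":0,"wz":0,"jaw":-1},{"x":0,"y":-4,"z":0,"wx":0,"wy":0,"wz":0,"jaw":-1},{"x":0,"y":-4,"z":0,"wx":0,"wy":0,"wz":0,"jaw":-1},{"x":0,"y":-4,"z":0,"wx":0,"wy":0,"wz":0,"jaw":-1}]'
```

```text
time_s: 10.8
position: [0.5283, -0.1793, 0.215]
ee_rot: [[0.998, -0.064, 0.002], [-0.064, -0.998, -0.001], [0.002, 0.001, -1.0]]
force: [-0.2, -0.2, -1.0]
gripper_width: 0.0002
grip_force: 0.0
time_s: 11.5
position: [0.5296, -0.1518, 0.2138]
ee_rot: [[0.998, -0.065, -0.0], [-0.065, -0.998, -0.0], [-0.0, 0.0, -1.0]]
force: [-0.5, -2.2, 0.7]
gripper_width: 0.0002
grip_force: 1.1
```

```bash
python3 -m handwheel '[{"x":0,"y":-4,"z":0,"wx":0,"wy":0,"wz":0,"jaw":-1},{"x":0,"y":-4,"z":0,"wx":0,"wy":0,"wz":0,"jaw":-1},{"x":0,"y":-3,"z":0,"wx":0,"wy":0,"wz":0,"jaw":-1},{"x":0,"y":-3,"z":0,"wx":0,"wy":0,"wz":0,"jaw":-1},{"x":0,"y":-2,"z":0,"wx":0,"wy":0,"wz":0,"jaw":-1}]'
python3 -m handwheel '[{"x":0,"y":-2,"z":0,"wx":0,"wy":0,"wz":0,"jaw":-1},{"x":0,"y":-1,"z":0,"wx":0,"wy":0,"wz":0,"jaw":-1}]'
python3 -m handwheel '[{"x":0,"y":-1,"z":0,"wx":0,"wy":0,"wz":0,"jaw":-1},{"x":0,"y":-1,"z":0,"wx":0,"wy":0,"wz":0,"jaw":-1}]'
```

```text
time_s: 12.0
position: [0.5307, -0.1357, 0.2137]
ee_rot: [[0.998, -0.065, -0.0], [-0.065, -0.998, 0.0], [-0.0, -0.0, -1.0]]
force: [-1.4, -2.4, 1.5]
gripper_width: -0.0001
grip_force: 1.1
time_s: 12.2
position: [0.5309, -0.1328, 0.2137]
ee_rot: [[0.998, -0.065, 0.0], [-0.065, -0.998, 0.0], [0.0, -0.0, -1.0]]
force: [-0.6, -1.0, 1.7]
gripper_width: 0.0
grip_force: 1.0
time_s: 12.4
position: [0.531, -0.131, 0.2137]
ee_rot: [[0.998, -0.065, -0.0], [-0.065, -0.998, -0.0], [-0.0, 0.0, -1.0]]
force: [-0.6, -2.8, 1.8]
gripper_width: 0.0001
grip_force: 1.0
```

```bash
python3 -m handwheel '[{"x":0,"y":-1,"z":0,"wx":0,"wy":0,"wz":0,"jaw":-1},{"x":0,"y":-1,"z":0,"wx":0,"wy":0,"wz":0,"jaw":-1}]'
python3 -m handwheel '[{"x":0,"y":-1,"z":0,"wx":0,"wy":0,"wz":0,"jaw":-1},{"x":0,"y":-1,"z":0,"wx":0,"wy":0,"wz":0,"jaw":-1}]'
python3 - <<'E'
from rig import vision
import cv2
im=vision.capture("top")["img"]
cv2.imwrite("pics/t3.png",cv2.resize(im[180:380,230:490,::-1],None,fx=3,fy=3,interpolation=2))
E
```

```text
time_s: 12.6
position: [0.5311, -0.129, 0.2137]
ee_rot: [[0.998, -0.065, 0.0], [-0.065, -0.998, -0.0], [0.0, 0.0, -1.0]]
force: [-1.5, -1.8, 2.0]
gripper_width: -0.0
grip_force: 1.0
time_s: 12.8
position: [0.5312, -0.1275, 0.2138]
ee_rot: [[0.998, -0.065, -0.0], [-0.065, -0.998, -0.002], [-0.0, 0.002, -1.0]]
force: [-1.7, -8.1, 0.6]
gripper_width: -0.0001
grip_force: 3.8
```

View pics/t3.png

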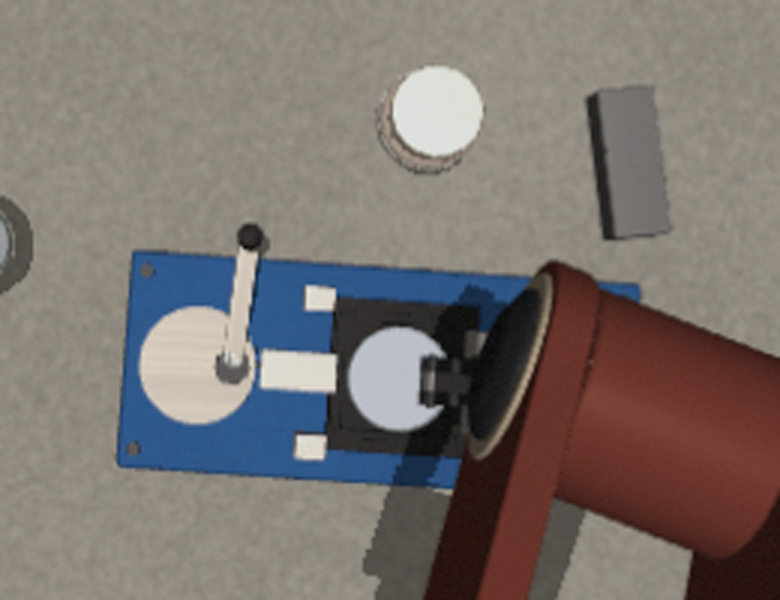

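The slide plate touches both end stops (x≈335 in the crop), the nose sits at the cam's low rim, and the force has risen. A small extra press, then I back off.

```bash
python3 -m handwheel '[{"x":0,"y":-1,"z":0,"wx":0,"wy":0,"wz":0,"jaw":-1},{"x":0,"y":-1,"z":0,"wx":0,"wy":0,"wz":0,"jaw":-1},{"x":0,"y":0,"z":0,"wx":0,"wy":0,"wz":0,"jaw":-1},{"x":0,"y":0,"z":0,"wx":0,"wy":0,"wz":0,"jaw":-1}]'
python3 -m handwheel '[{"x":0,"y":5,"z":0,"wx":0,"wy":0,"wz":0,"jaw":-1},{"x":0,"y":15,"z":0,"wx":0,"wy":0,"wz":0,"jaw":-1},{"x":0,"y":30,"z":0,"wx":0,"wy":0,"wz":0,"jaw":-1},{"x":0,"y":30,"z":-10,"wx":0,"wy":0,"wz":0,"jaw":-1},{"x":0,"y":15,"z":-40,"wx":0,"wy":0,"wz":0,"jaw":-1},{"x":0,"y":0,"z":-40,"wx":0,"wy":0,"wz":0,"jaw":-1},{"x":0,"y":0,"z":-40,"wx":0,"wy":0,"wz":0,"jaw":-1},{"x":0,"y":40,"z":0,"wx":0,"wy":0,"wz":0,"jaw":-1},{"x":0,"y":0,"z":0,"wx":0,"wy":0,"wz":0,"jaw":-1},{"x":0,"y":0,"z":0,"wx":0,"wy":0,"wz":0,"jaw":-1}]'
python3 - <<'E'
from rig import vision
import cv2
im=vision.capture("top")["img"]
cv2.imwrite("pics/t4.png",cv2.resize(im[180:380,190:450,::-1],None,fx=3,fy=3,interpolation=2))
E
```

```text
time_s: 13.25
position: [0.5312, -0.1268, 0.2138]
ee_rot: [[0.998, -0.065, -0.0], [-0.065, -0.998, -0.006], [0.0, 0.006, -1.0]]
force: [-1.9, -11.5, 0.3]
gripper_width: 0.0002
grip_force: 5.9
time_s: 14.25
position: [0.5222, -0.2605, 0.3432]
ee_rot: [[0.998, -0.067, -0.0], [-0.067, -0.998, 0.001], [-0.0, -0.001, -1.0]]
force: [-0.9, -0.4, -0.4]
gripper_width: -0.0
grip_force: 0.0
```

View pics/t4.png

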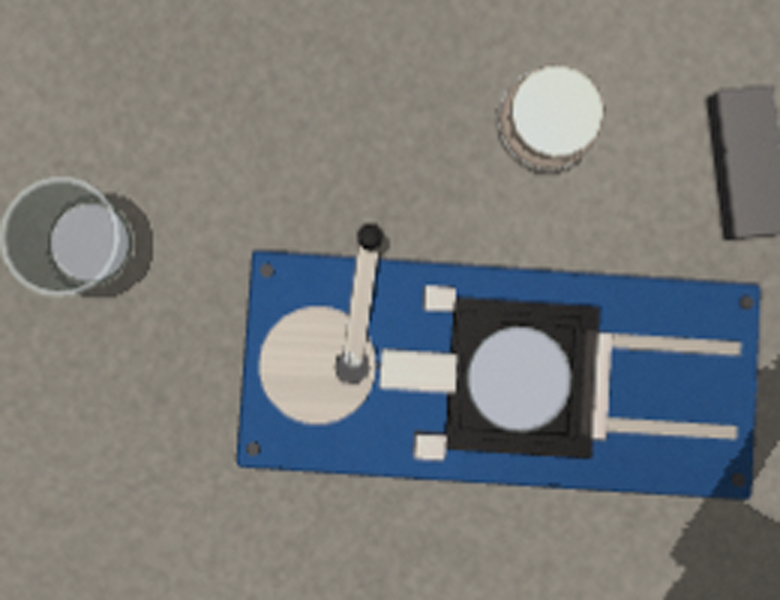

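The slide rests on both stops, the dish sits in its seat, the cam is at its low point, and the bystanders have not moved.

```bash
python3 -c "
from rig import job
print(job.job_done())"
```

```text
the job is handed in; nothing more can be done
None
```

The job is handed in at about 14 s of the 58 s allowed: the last picture shows the cam's low point facing the nose, the slide home against both end stops, the dish in its seat, and the jar, beaker and box where they stood; no verdict was returned.

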